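# Exchange the worn sanding drum under the pile

### The job

The worn red sanding drum with the burnt rings lies at the bottom of the pile in the wooden cradle and is to be checked on the roller rest: first park the yellow and the blue drum that lie over it in the free grooves of the black and grey side rest, then lay the worn drum centred and still on the two rollers. Put the new red drum from the side rest into the worn drum's place in the cradle, and lay the yellow and the blue drum back on top, each on the side where it lay before. No drum may roll down onto the counter, and the white and green drums stay in their grooves.

Things in the scene. Friction and masses are not known exactly. Their poses are not given: they have to be found in the camera images.
- cradle: Fixed light wooden cradle 178 x 36 mm: 4 round ribs 46 mm apart, tops 30 mm high, leave 3 grooves along x at y = -46, 0, 46 mm. Origin at the middle of its underside. Drum centres are 37 mm up in a groove; two more drums lie on top in the hollows at y = -23 and 23, centres 62 mm up. Drums overhang it 10 mm at each end (finger room) and are 12 mm apart.
- side_rest: Fixed side rest, black base, grey ribs, 178 x 36 mm, shaped like the cradle: 3 grooves along x at y = -46, 0, 46 mm, rib tops 30 mm high, drum centre 37 mm up in a groove, drums overhang it 10 mm at each end. Origin at the middle of its underside. The new red drum lies in the groove at y = 46; the other two are empty.
- roller_rest: Roller rest, fixed aluminium base 52 x 84 mm, blue bearing blocks: two free-turning steel rollers along x, 22 mm thick, 40 mm apart, tops 28 mm high. Origin at the middle of its underside. A drum lying centred between the rollers, parallel to them, is at x = y = 0, centre 37 mm up, and overhangs the blocks (not the 6 mm high base) by 8 mm at each end.
- drum_worn: Worn dark red sanding drum, lying cylinder 34 mm across, 56 mm long, 80 g, black rubber ends with steel hubs: grip across the two flat ends (56 mm). Origin at its centre, x along the cylinder. Has three dark burnt rings. In the cradle's middle groove, under the yellow and the blue, between the white and the green.
- drum_new: New plain bright red sanding drum, lying cylinder 34 mm across, 56 mm long, 80 g, black rubber ends with steel hubs: grip across the two flat ends (56 mm). Origin at its centre, x along the cylinder. Lies on the side rest.
- drum_yellow: Yellow sanding drum, lying cylinder 34 mm across, 56 mm long, 80 g, black rubber ends with steel hubs: grip across the two flat ends (56 mm). Origin at its centre, x along the cylinder. On top in the cradle, on either side.
- drum_blue: Blue sanding drum, lying cylinder 34 mm across, 56 mm long, 80 g, black rubber ends with steel hubs: grip across the two flat ends (56 mm). Origin at its centre, x along the cylinder. On top in the cradle, on either side.
- drum_white: White sanding drum, lying cylinder 34 mm across, 56 mm long, 80 g, black rubber ends with steel hubs: grip across the two flat ends (56 mm). Origin at its centre, x along the cylinder. In an outer groove of the cradle, either one; stays there.
- drum_green: Green sanding drum, lying cylinder 34 mm across, 56 mm long, 80 g, black rubber ends with steel hubs: grip across the two flat ends (56 mm). Origin at its centre, x along the cylinder. In the other outer groove of the cradle; stays there.
Not all that is in view belongs to the job. What is shaped like the drum_yellow but pink is not meant.

How it is judged:
By the outcome, as a careful person would: the job done as asked, in the order asked, and still so for the second after the job is handed in, with the robot touching nothing.
It also fails if it takes over 144 s, if anything falls off the work surface, if the arm or the gripper's body presses on something with over 40 N, if the wrist force passes 120 N, or if a joint passes its speed limit or range.

### The arm

A 6-joint arm with a two-finger parallel gripper is mounted at the origin on a cart in front of the work surface, level with it; the furniture and walls round the work are solid. World frame = base frame: x ahead of the robot, y to its left, z up, the work surface at z = 0. Lengths are in mm, angles in rad, forces in N, time in s.
With the tool pointing down it reaches from about 250 to 725 mm from the base axis. Payload 9.7 kg.
Tool frame: the origin (TCP) lies at the very end of the fingers, on their centre line; the grasp point (between the pads) lies 19 mm behind it; z points along the fingers, y is the line along which they close (so a half turn about z gives the same grasp; the last joint's range is limited). The gripper opens to 85 mm and grips with 20 to 120 N. Pads are 22 mm wide; open, the fingers measure 114 mm over their backs; the gripper's body (76 mm by 85 mm) begins 54 mm behind the grasp point. The pads swing forward as they close: fully open they stand 13 mm farther back than shut.
Start: joints at [1.309, 0.087, 0.176, 1.66, 0, 1.571], TCP at [142.348, 531.257, 231.284] pointing down, gripper open.
Joint ranges: [-3.13, 3.13], [-0.85, 1.81], [-1.15, 1.24], [-2.2, 2.28], [-1.44, 1.52], [-3.14, 3.14]. Speed limits (rad/s): [2.22, 2.22, 2.57, 3.14, 3.14, 3.14].

### API

Orientations are given as a rotation vector (axis times angle).
In Python, from bench import r gives the robot as it stands.
- The arm moves only by the tool apply_moves, never from a script. Its argument "moves" is a list of rows, each a list of 7 numbers: the shift along the tool's x, y, z in cm, then the turn, a rotation vector about the tool's x, y, z in degrees, then the opening, from -1 (shut) to 1 (fully open). In form: [[dx, dy, dz, wx, wy, wz, grip], ...]. A call has 1 to 20 rows; each row shifts and turns the commanded pose from where the row before left it, along the tool's axes as they then stand; what a row does not reach is not made up. A row lasts 1/10 s, in which the tool goes at most 50 mm and 8.59 degrees, less where a joint would pass 70% of its speed; a pose out of reach is approached as far as the arm can. A call is refused whole if a number of a shift passes 5 or a number of a turn 8.59, either way. A call with a gripper value outside its range is refused whole. The fingers move at their own pace and stop on an object; "squeeze" is the grip in N (left out, the last holds). Time passes only in rows, so rows that do not move let the fingers close. It gives the time, the measured TCP pose, the force, the opening and the grip force at its end, in the units of the state.
- r.sense(): the state, without advancing time (a new reading comes with each control period).
- r.get_image(name): name is "side" or "top"; returns the picture (400x640x3 uint8, red, green, blue); there is no depth.
- r.get_calibration(name): a dict with "K" (3x3 intrinsics, pixels), "rvec" (rotation vector, rad) and "tvec" (3), from world to camera coordinates, as OpenCV has them. Camera axes: x right, y down, z forward; pixel columns grow to the right and rows downward; lengths in mm; the calibration is good to about 2 mm. A picture is of the moment at which its call begins. get_calibration takes no time and is no camera call.
- r.job_done(): hands the job in; it is judged then, once.
Trained networks look in the newest picture that a camera, given by its name, has taken for a name from the list of things; names that differ only in an ending like _2 or _b are one class to them, and where a whole thing is asked for, a point or a joint stands for the part that bears it (a point fixed in the world has none). Each returns a list of dicts, best first, with "conf" (0 to 1); they miss things now and then, are a little off and sometimes report something else, mostly with a low value. They report only what shows in the picture. A call takes as long as a camera call. They do not tell look-alikes from the thing itself.
- r.find_in(camera, thing): "box" ([centre column, centre row, width, height] in pixels, round what is visible of it).
- r.silhouettes(camera, thing): "pixels" (400x640 bool, what is visible of it) and "box" ([centre column, centre row, width, height] in pixels, round what is visible of it).
The state is a dict: "time": time; "qpos": joint angles; "qvel": joint speeds; "tau": joint torques, N m; "position": TCP position; "orientation": TCP orientation; "force": force on the tool from outside, world axes, zero at the start; "wrist_torque": the same for the moment, N m; "grip_width": finger opening in mm; "finger_force": force on a finger pad.
Only numpy, scipy, OpenCV 4.12 (cv2) and the standard library are available. Lean on these libraries where they do the work, as an engineer would, in place of code of your own. Each camera call takes 0.05 s, during which the arm holds its last target. There are 200 camera calls.

## Working session

There is one attempt and no reset: what is moved stays moved. The work goes in short steps, Python scripts to look and compute and a tool call to move; the robot and the scene stay as the last step left them, time stands still between calls to the robot, and variables do not carry over. Pictures are saved under pics/ and viewed, at most 14 in all, crops included, and the job is handed in when it is done.

Besides the shell and the picture viewer there is one more tool, called after "Emit:" as name(argument=value, ...) on one line, values as JSON. apply_moves: Moves the arm, as the interface text tells. Its arguments: {"type":"object","properties":{"moves":{"type":"array","items":{"type":"array","items":{"type":"number"}}},"squeeze":{"type":"number"}},"required":["moves"]}

```bash
ls; mkdir -p pics; python3 - <<'E'
from bench import r
import cv2,numpy as np
s=r.sense();print(s)
for n in("top","side"):
    im=r.get_image(n);cv2.imwrite(f"pics/{n}0.png",im[:,:,::-1])
    c=r.get_calibration(n);R=cv2.Rodrigues(np.array(c["rvec"],float))[0];print(n,np.round(c["K"],1).tolist(),np.round(R,3).tolist(),(-R.T@np.array(c["tvec"]).ravel()).round(1))
    for t in "cradle side_rest roller_rest drum_worn drum_new drum_yellow drum_blue drum_white drum_green".split():
        print(t,[(np.round(d["box"]).astype(int).tolist(),round(d["conf"],2)) for d in r.find_in(n,t)][:4])
E
```

```text
pics
{'time': 0.0, 'qpos': array([ 1.30898147e+00,  8.74450851e-02,  1.75140032e-01,  1.65981257e+00,
       -3.67907596e-05,  1.57079969e+00]), 'qvel': array([-9.93378862e-05,  1.48059851e-03, -1.17396654e-03,  2.49813786e-04,
        2.48173647e-03, -9.23209304e-04]), 'tau': array([-1.00628830e-05, -5.20389104e+01,  4.64800751e+01,  1.63810397e-02,
       -2.39197522e-05, -1.34455732e-06]), 'position': array([142.30833021, 531.02855642, 230.59434488]), 'orientation': array([-4.10071573e-01, -3.11457653e+00,  2.06518673e-03]), 'force': array([ 0.31382191, -0.19687591, -0.23638835]), 'wrist_torque': array([-0.00581603,  0.0466391 , -0.01029808]), 'finger_force': 0.0, 'grip_width': 85.8990155584255}
top [[382.3, 0.0, 330.4], [0.0, 382.3, 198.3], [0.0, 0.0, 1.0]] [[-0.013, -1.0, -0.0], [-0.978, 0.013, -0.208], [0.208, -0.002, -0.978]] [ 270.4   82.3 1035.1]
cradle [([249, 219, 63, 17], 0.81), ([252, 217, 14, 28], 0.35)]
side_rest [([430, 218, 63, 32], 0.84)]
roller_rest [([334, 194, 32, 21], 0.6)]
drum_worn []
drum_new [([253, 217, 11, 24], 0.65), ([415, 220, 15, 25], 0.64)]
drum_yellow [([238, 216, 12, 22], 0.8), ([199, 197, 19, 17], 0.8), ([287, 189, 24, 17], 0.58)]
drum_blue [([254, 218, 12, 26], 0.69)]
drum_white []
drum_green [([265, 218, 15, 23], 0.56)]
side [[374.9, 0.0, 328.3], [0.0, 374.9, 199.9], [0.0, 0.0, 1.0]] [[-1.0, -0.007, -0.007], [0.001, 0.686, -0.728], [0.01, -0.728, -0.686]] [451.8 785.9 701.2]
cradle []
side_rest [([341, 149, 26, 41], 0.59)]
roller_rest [([312, 208, 24, 26], 0.87)]
drum_worn [([342, 264, 20, 1], 0.63)]
drum_new [([344, 153, 21, 13], 0.56)]
drum_yellow [([342, 275, 26, 17], 0.96), ([306, 242, 19, 27], 0.89), ([307, 338, 30, 23], 0.71)]
drum_blue [([342, 257, 30, 18], 0.59)]
drum_white [([343, 292, 32, 11], 0.74)]
drum_green []
```

```bash
python3 - <<'E'
import cv2,numpy as np
a=cv2.imread("pics/top0.png")[150:260,170:490];b=cv2.imread("pics/side0.png")[110:370,260:420]
cv2.imwrite("pics/top1.png",cv2.resize(a,None,fx=2.5,fy=2.5,interpolation=cv2.INTER_CUBIC))
cv2.imwrite("pics/side1.png",cv2.resize(b,None,fx=2.3,fy=2.3,interpolation=cv2.INTER_CUBIC))
E
```

```text
(no output)
```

View pics/top1.png

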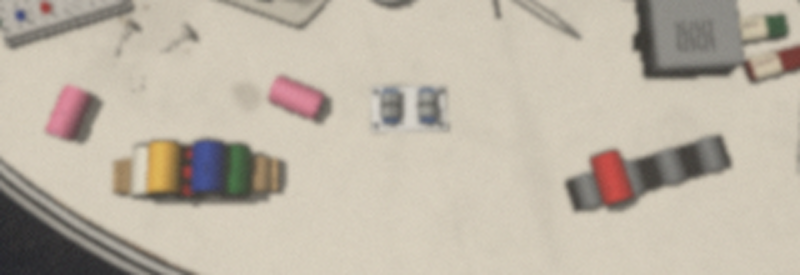

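View pics/side1.png

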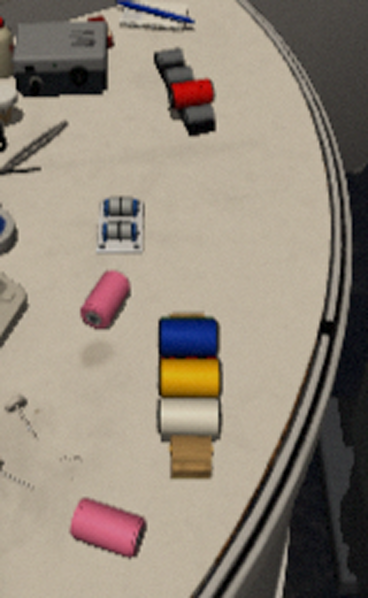

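View pics/top0.png

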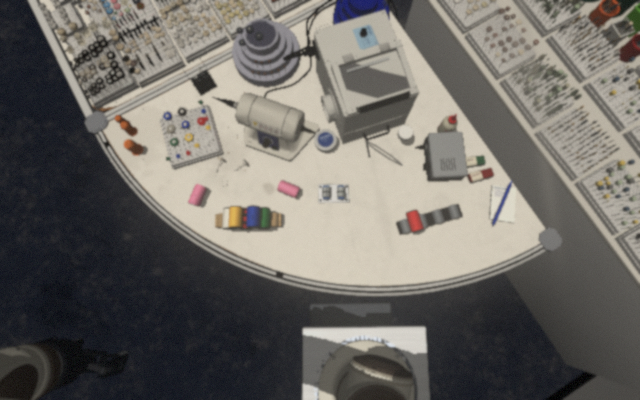

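The crops show the cradle at about (249,218) in top. From left to right it holds white, yellow (238,216), a glimpse of the ringed worn drum (245,218), blue (254,217) and green. The new red drum is at (415,221) on the grey side rest, and the roller rest is at (334,193).

Possible mix-ups:
- **Pink drums:** (199,196) and (288,188) in top look like the yellow drum. I choose the yellow one at (238,216).
- **Red drums:** plain bright red at (415,221) is the new one. The ringed one, between yellow and blue at (245,218), is the worn one.

Now I'll fit poses with both cameras.

```bash
cat > fit.py <<'E'
import cv2,numpy as np
from bench import r
from scipy.optimize import minimize
CAL={n:r.get_calibration(n) for n in("top","side")}
S=4
def proj(n,P):
    c=CAL[n];return cv2.projectPoints(np.float64(P).reshape(-1,1,3),np.float64(c["rvec"]),np.float64(c["tvec"]),np.float64(c["K"]),None)[0].reshape(-1,2)
a=np.linspace(0,2*np.pi,36,endpoint=False)
def drum(y,z,x=0): return np.array([[x+s,y+17*np.cos(t),z+17*np.sin(t)] for s in(-28,28) for t in a])
def box(lx,ly,z,x=0,y=0,z0=0): return np.array([[x+i*lx/2,y+j*ly/2,k] for i in(-1,1) for j in(-1,1) for k in(z0,z)])
def place(p,P):
    c,s=np.cos(p[2]),np.sin(p[2]);return np.c_[p[0]+c*P[:,0]-s*P[:,1],p[1]+s*P[:,0]+c*P[:,1],P[:,2]]
def mask(n,p,parts):
    m=np.zeros((400*S,640*S),np.uint8)
    for P in parts:
        h=cv2.convexHull(((proj(n,place(p,P))+.5)*S-.5).round().astype(np.int32));cv2.fillConvexPoly(m,h,255)
    return cv2.resize(m,(640,400),interpolation=cv2.INTER_AREA)/255.
def fit(p0,obs):
    """obs: list of (cam, mask, parts, occluder parts); returns pose and per-term IoU"""
    def per(p):
        o=[]
        for n,M,parts,occ in obs:
            m=mask(n,p,parts)
            if occ: m=m*(1-mask(n,p,occ))
            o.append(np.minimum(m,M).sum()/np.maximum(m,M).sum())
        return o
    best=None
    for k in range(2):
        q=p0 if best is None else best.x
        best=minimize(lambda p:-np.mean(per(p)),q,method="Nelder-Mead",options=dict(initial_simplex=np.array([q]+[np.array(q)+d for d in([6,0,0],[0,6,0],[0,0,.08])]),xatol=.05,fatol=1e-4))
    return best.x,np.round(per(best.x),3)
E
cat > m.py <<'E'
from fit import *
sil={}
def g(n,t,c=None):
    L=r.silhouettes(n,t)
    if c is not None: L=[d for d in L if np.hypot(d["box"][0]-c[0],d["box"][1]-c[1])<8]
    return L[0]["pixels"].astype(float) if L else None
for n in CAL: r.get_image(n)
sp=dict(drum_yellow=dict(top=(238,216),side=(342,275)),drum_blue=dict(top=(254,218),side=(342,257)),drum_new=dict(top=(415,220),side=(344,152)),roller_rest=dict(top=(334,194),side=(312,208)),side_rest=dict(top=(430,218),side=(341,149)),drum_white=dict(top=(227,218),side=(343,292)))
for t in sp:
    for n in CAL: 
        sil[n,t]=g(n,t,sp[t][n]); 
        m=sil[n,t]; print(n,t,None if m is None else (m.sum(),np.argwhere(m).mean(0)[::-1].round(1)))
np.save("sil.npy",sil,allow_pickle=True)
def O(L): return [(n,sil[n,t],P,o) for n,t,P,o in L if sil[n,t] is not None]
Y,B,W=[drum(23,62)],[drum(-23,62)],[drum(46,37)]
print("cradle",fit([240,290,0],O([("top","drum_yellow",Y,[]),("side","drum_yellow",Y,[]),("top","drum_blue",B,[]),("side","drum_blue",B,Y)])))
for n in CAL: print("cradle",n,fit([240,290,0],O([(n,"drum_yellow",Y,[]),(n,"drum_blue",B,Y)])))
print("yellow",fit([240,310,0],O([("top","drum_yellow",[drum(0,62)],[]),("side","drum_yellow",[drum(0,62)],[])])))
print("new",fit([240,-140,.25],O([("top","drum_new",[drum(0,37)],[]),("side","drum_new",[drum(0,37)],[])])))
N=[drum(46,37)];sr=[box(36,178,12)]+[box(36,22,30,y=y) for y in(-69,-23,23,69)]
sr=[box(36,178,20)]+[box(36,16,30,y=y) for y in(-69,-23,23,69)]
print("side_rest",fit([240,-190,.25],O([(n,"drum_new",N,[]) for n in CAL]+[(n,"side_rest",sr,N) for n in CAL])))
rr=[box(52,84,6)]+[box(40,22,26,y=y) for y in(-20,20)]
print("roller",fit([290,75,0],O([(n,"roller_rest",rr,[]) for n in CAL])))
for n in CAL: print("roller",n,fit([290,75,0],O([(n,"roller_rest",rr,[])])))
E
python3 m.py
```

```text
top drum_yellow (np.float64(322.0), array([235.6, 217.2]))
side drum_yellow (np.float64(447.0), array([342.5, 274. ]))
top drum_blue (np.float64(310.0), array([252.6, 217. ]))
side drum_blue (np.float64(398.0), array([341.9, 255.6]))
top drum_new (np.float64(244.0), array([414.3, 221.6]))
side drum_new (np.float64(215.0), array([342.5, 150. ]))
top roller_rest (np.float64(593.0), array([333.9, 193.3]))
side roller_rest (np.float64(460.0), array([312.2, 207.3]))
top side_rest (np.float64(762.0), array([432.3, 218. ]))
side side_rest (np.float64(370.0), array([339.9, 148.7]))
top drum_white (np.float64(132.0), array([225.5, 219. ]))
side drum_white (np.float64(456.0), array([341.7, 290.4]))
cradle (array([240., 290.,   0.]), array([0., 0., 0., 0.]))
cradle top (array([240., 290.,   0.]), array([0., 0.]))
cradle side (array([240., 290.,   0.]), array([0., 0.]))
yellow (array([240., 310.,   0.]), array([0., 0.]))
new (array([ 240.  , -140.  ,    0.25]), array([0., 0.]))
side_rest (array([ 240.  , -190.  ,    0.25]), array([0., 0., 0., 0.]))
roller (array([290.,  75.,   0.]), array([0., 0.]))
roller top (array([290.,  75.,   0.]), array([0.]))
roller side (array([290.,  75.,   0.]), array([0.]))
```

```bash
cat >> fit.py <<'E'
def back(n,uv,z):
    c=CAL[n];R=cv2.Rodrigues(np.float64(c["rvec"]))[0];C=-R.T@np.float64(c["tvec"]).ravel()
    d=R.T@np.linalg.inv(c["K"])@[uv[0],uv[1],1];return C+d*(z-C[2])/d[2]
E
cat > m2.py <<'E'
from fit import *
sil=np.load("sil.npy",allow_pickle=True).item()
def O(L): return [(n,sil[n,t],P,o) for n,t,P,o in L if sil[n,t] is not None]
def c0(t,z,yaw,off=0):
    p=np.mean([back(n,np.argwhere(sil[n,t]).mean(0)[::-1],z)[:2] for n in CAL],0);return [p[0],p[1]+off,yaw]
cr=c0("drum_yellow",62,0,-23);nw=c0("drum_new",37,.25);
for t,z in(("drum_yellow",70),("drum_blue",70),("drum_new",45),("roller_rest",10)):print(t,[back(n,np.argwhere(sil[n,t]).mean(0)[::-1],z)[:2].round(1) for n in CAL])
Y,B,W=[drum(23,62)],[drum(-23,62)],[drum(46,37)]
A=[("top","drum_yellow",Y,[]),("side","drum_yellow",Y,[]),("top","drum_blue",B,[]),("side","drum_blue",B,Y)]
print("cradle",fit(cr,O(A)))
print(" top",fit(cr,O(A[::2])));print(" side",fit(cr,O(A[1::2])))
print("new",fit(nw,O([(n,"drum_new",[drum(0,37)],[]) for n in CAL])))
N=[drum(46,37)]
sr=[box(36,178,20)]+[box(36,16,30,y=y) for y in(-69,-23,23,69)]
s0=[nw[0]+46*.25,nw[1]-46,.25]
A=[(n,"drum_new",N,[]) for n in CAL]+[(n,"side_rest",sr,N) for n in CAL]
print("side_rest",fit(s0,O(A)));print(" top",fit(s0,O(A[::2])));print(" side",fit(s0,O(A[1::2])))
rr=[box(52,84,6)]+[box(40,22,26,y=y) for y in(-20,20)]
r0=c0("roller_rest",10,0)
print("roller",fit(r0,O([(n,"roller_rest",rr,[]) for n in CAL])))
for n in CAL: print(" ",n,fit(r0,O([(n,"roller_rest",rr,[])])))
E
python3 m2.py
```

```text
drum_yellow [array([429.5, 322.7]), array([430.6, 335.3])]
drum_blue [array([429.4, 279.4]), array([430.8, 288.4])]
drum_new [array([ 416.1, -138.4]), array([ 420.3, -126.4])]
roller_rest [array([502.3,  70.1]), array([503.9,  80.9])]
cradle (array([4.30568402e+02, 3.04189988e+02, 1.28471684e-04]), array([0.852, 0.866, 0.929, 0.913]))
 top (array([ 4.29785090e+02,  3.03241857e+02, -1.01526960e-02]), array([0.896, 0.92 ]))
 side (array([ 4.30772634e+02,  3.05299484e+02, -1.55956536e-03]), array([0.904, 0.91 ]))
new (array([ 4.18455843e+02, -1.38614274e+02,  2.71319380e-01]), array([0.811, 0.883]))
side_rest (array([ 4.28461672e+02, -1.84572340e+02,  2.64881854e-01]), array([0.813, 0.827, 0.881, 0.873]))
 top (array([ 4.27607386e+02, -1.85431347e+02,  2.73854470e-01]), array([0.812, 0.91 ]))
 side (array([ 4.29682105e+02, -1.82940286e+02,  2.55046549e-01]), array([0.884, 0.848]))
roller (array([ 5.04289661e+02,  7.30869296e+01, -6.18724059e-03]), array([0.903, 0.879]))
  top (array([ 5.04399466e+02,  7.19682026e+01, -9.94644816e-03]), array([0.909]))
  side (array([ 5.04632321e+02,  7.42290637e+01, -2.17283185e-02]), array([0.885]))
```

Fits agree between the cameras to about 2 mm:

| Fixture | x | y | yaw |
|---|---|---|---|
| Cradle | 430.5 | 304 | 0 |
| Side rest | 428.5 | -184.5 | 0.265 |
| Roller rest | 504.3 | 73 | ~0 |

Heights, spacing and reach are plausible. I'll move above yellow with the closing line along world x.

Emit:
apply_moves(moves=[[0,0,0,0,0,8.333,1],[0,0,0,0,0,8.333,1],[0,0,0,0,0,8.333,1],[0,0,0,0,0,8.333,1],[0,0,0,0,0,8.333,1],[0,0,0,0,0,8.333,1],[0,0,0,0,0,8.333,1],[0,0,0,0,0,8.333,1],[0,0,0,0,0,8.333,1],[-2.04,2.88,0,0,0,0,1],[-2.04,2.88,0,0,0,0,1],[-2.04,2.88,0,0,0,0,1],[-2.04,2.88,0,0,0,0,1],[-2.04,2.88,0,0,0,0,1],[-2.04,2.88,0,0,0,0,1],[-2.04,2.88,0,0,0,0,1],[-2.04,2.88,0,0,0,0,1],[-2.04,2.88,0,0,0,0,1],[-2.04,2.88,0,0,0,0,1]], squeeze=30)

```text
time: 3.6
position: [431.4, 326.3, 231.4]
orientation: [2.221, 2.221, 0.001]
force: [0.7, -0.1, -0.6]
grip_width: 85.3
finger_force: 0.0
```

Emit:
apply_moves(moves=[[0,0,0,0,0,0,1],[0,0,0,0,0,0,1]])

```text
time: 3.8
position: [430.7, 326.8, 231.1]
orientation: [-2.223, -2.219, 0.001]
force: [-0.6, 0.6, -0.3]
grip_width: 85.7
finger_force: 0.0
```

Emit:
apply_moves(moves=[[0,0,3,0,0,0,1],[0,0,3,0,0,0,1],[0,0,3,0,0,0,1],[0,0,3,0,0,0,1],[0,0,3,0,0,0,1],[0,0,1.2,0,0,0,1],[0,0,1.2,0,0,0,1],[0,0,1.2,0,0,0,1],[0,0,0,0,0,0,1],[0,0,0,0,0,0,1]])

```text
time: 4.8
position: [430.6, 327.5, 46.0]
orientation: [2.221, 2.221, 0.001]
force: [0.8, -0.1, 0.4]
grip_width: 85.3
finger_force: 0.0
```

```bash
python3 - <<'E'
from bench import r
import cv2,numpy as np
a=r.get_image("side")[220:330,280:400,::-1];b=r.get_image("top")[180:250,190:310,::-1]
f=lambda i:cv2.resize(i,(480,i.shape[0]*4),interpolation=cv2.INTER_CUBIC)
a,b=f(a),f(b);b=cv2.copyMakeBorder(b,0,a.shape[0]-b.shape[0],0,0,0)
cv2.imwrite("pics/g1.png",cv2.resize(np.hstack([a,b]),(800,367)))
E
```

```text
(no output)
```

View pics/g1.png

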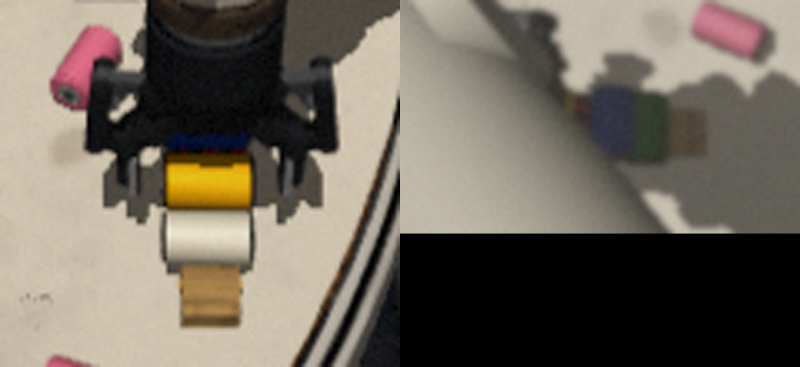

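The open fingers straddle the yellow drum (crop 208,180) symmetrically, so I'll close.

Emit:
apply_moves(moves=[[0,0,0,0,0,0,0.4],[0,0,0,0,0,0,0.3],[0,0,0,0,0,0,-1],[0,0,0,0,0,0,-1],[0,0,0,0,0,0,-1],[0,0,0,0,0,0,-1],[0,0,0,0,0,0,-1],[0,0,0,0,0,0,-1]])

```text
time: 5.7
position: [430.6, 327.4, 45.8]
orientation: [2.221, 2.221, 0.001]
force: [-0.3, -0.7, 6.5]
grip_width: 55.5
finger_force: 33.8
```

Emit:
apply_moves(moves=[[0,0,-0.2,0,0,0,-1],[0,0,-0.4,0,0,0,-1],[0,0,-0.4,0,0,0,-1],[0,0,-1,0,0,0,-1],[0,0,-2,0,0,0,-1],[0,0,-3,0,0,0,-1],[0,0,-3,0,0,0,-1],[0,0,-2,0,0,0,-1],[0,0,0,0,0,0,-1]])

```text
time: 6.6
position: [431.4, 328.1, 169.1]
orientation: [2.221, 2.221, 0.008]
force: [0.1, -0.3, -0.6]
grip_width: 55.4
finger_force: 33.2
```

```bash
python3 - <<'E'
from bench import r
import cv2,numpy as np
a=r.get_image("side")[170:330,270:430,::-1]
cv2.imwrite("pics/g2.png",cv2.resize(a,(480,480),interpolation=cv2.INTER_CUBIC))
E
```

```text
(no output)
```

View pics/g2.png

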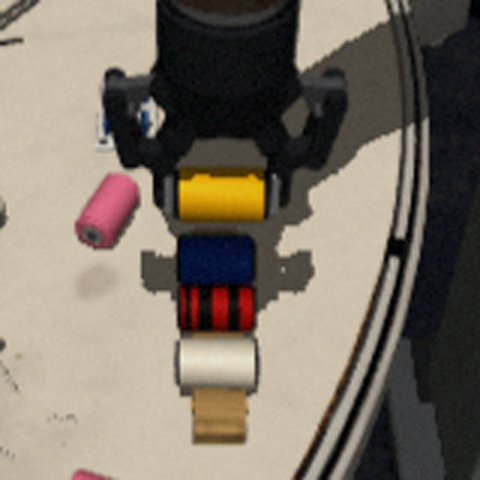

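Yellow is held level (220,195). Below it the ringed worn drum (217,308) lies in the middle, and blue and white have not moved. I'll carry yellow to the side rest's outer groove.

Emit:
apply_moves(moves=[[-1.5,0.06,0,0,0,0,-1],[-3,0.06,0,0,0,0,-1],[-3.68,0.06,0,0,0,0,-1],[-3.68,0.06,0,0,0,0,-1],[-3.68,0.06,0,0,0,0,-1],[-3.68,0.06,0,0,0,0,-1],[-3.68,0.06,0,0,0,0,-1],[-3.68,0.06,0,0,0,0,-1],[-3.68,0.06,0,0,0,0,-1],[-3.68,0.06,0,0,0,0,-1],[-3.68,0.06,0,0,0,0,-1],[-3.68,0.06,0,0,0,0,-1],[-3.68,0.06,0,0,0,0,-1],[-3.68,0.06,0,0,0,0,-1],[-3.68,0.06,0,0,0,0,-1],[-2.5,0.06,0,0,0,0,-1],[-0.8,0.06,0,0,0,-7.6,-1],[0,0,0,0,0,-7.6,-1],[0,0,0,0,0,0,-1],[0,0,0,0,0,0,-1]])

```text
time: 8.65
position: [439.8, -229.1, 164.4]
orientation: [-1.912, -2.491, 0.0]
force: [-0.1, 0.2, -1.4]
grip_width: 55.9
finger_force: 33.2
```

```bash
cat > w.py <<'E'
import sys,numpy as np,cv2
from bench import r
"""usage: w.py x y yaw : shift in tool cm and turn (deg about tool z) to reach it"""
x,y,yaw=map(float,sys.argv[1:4]);s=r.sense()
R=cv2.Rodrigues(s["orientation"])[0];a=np.arctan2(R[1,1],R[0,1])
d=R.T@np.array([x-s["position"][0],y-s["position"][1],0])
print("t",s["time"],"pos",s["position"].round(1),"tooly deg",np.degrees(a).round(2),"tilt",R[2].round(3),"| shift cm",(d/10).round(2),"turn",np.degrees(a-yaw).round(2))
E
python3 w.py 440.6 -228.9 0.265
```

```text
t 8.65 pos [ 439.8 -229.1  164.4] tooly deg 14.97 tilt [ 0.001 -0.001 -1.   ] | shift cm [-0.    0.08 -0.  ] turn -0.22
```

Emit:
apply_moves(moves=[[0,0.08,2,0,0,0,-1],[0,0,3,0,0,0,-1],[0,0,3,0,0,0,-1],[0,0,3,0,0,0,-1],[0,0,1.5,0,0,0,-1],[0,0,0.8,0,0,0,-1],[0,0,0.4,0,0,0,-1],[0,0,0.2,0,0,0,-1],[0,0,0.2,0,0,0,-1],[0,0,0,0,0,0,-1],[0,0,0,0,0,0,-1]])

```text
time: 9.75
position: [441.7, -229.1, 24.8]
orientation: [1.908, 2.495, 0.0]
force: [0.1, -0.5, -0.2]
grip_width: 55.4
finger_force: 33.2
```

```bash
python3 w.py 440.6 -228.9 0.265; python3 - <<'E'
from bench import r
import cv2,numpy as np
a=r.get_image("side")[90:190,290:410,::-1];b=r.get_image("top")[180:250,370:490,::-1]
f=lambda i:cv2.resize(i,(480,i.shape[0]*4),interpolation=cv2.INTER_CUBIC)
a,b=f(a),f(b);b=cv2.copyMakeBorder(b,0,a.shape[0]-b.shape[0],0,0,0)
cv2.imwrite("pics/g3.png",cv2.resize(np.hstack([a,b]),(800,333)))
E
```

```text
t 9.75 pos [ 441.7 -229.1   24.8] tooly deg 15.2 tilt [-0.001  0.001 -1.   ] | shift cm [ 0.04 -0.1  -0.  ] turn 0.01
```

View pics/g3.png

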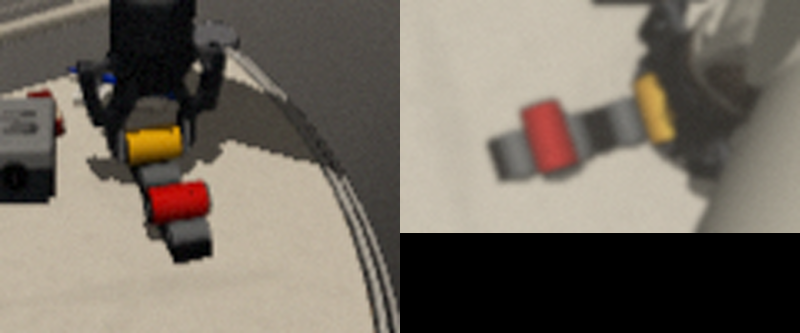

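Yellow (155,145) hangs over the far groove in line with the new drum (180,200). I'll lower to contact.

Emit:
apply_moves(moves=[[0,0,0.1,0,0,0,-1],[0,0,0.1,0,0,0,-1],[0,0,0.1,0,0,0,-1],[0,0,0,0,0,0,-1],[0,0,0,0,0,0,-1]])

```text
time: 10.35
position: [441.3, -228.9, 21.2]
orientation: [-1.908, -2.496, 0.0]
force: [0.3, 0.5, -0.4]
grip_width: 55.6
finger_force: 33.3
```

Emit:
apply_moves(moves=[[0,0,0.1,0,0,0,-1],[0,0,0,0,0,0,-1],[0,0,0,0,0,0,-1]])

```text
time: 10.65
position: [441.4, -228.8, 20.9]
orientation: [1.908, 2.496, 0.0]
force: [-2.1, 1.3, 5.1]
grip_width: 55.4
finger_force: 34.0
```

Emit:
apply_moves(moves=[[0,0,0,0,0,0,0.4],[0,0,0,0,0,0,0.6],[0,0,0,0,0,0,1],[0,0,0,0,0,0,1],[0,0,0,0,0,0,1],[0,0,0,0,0,0,1],[0,0,-1,0,0,0,1],[0,0,-3,0,0,0,1],[0,0,-3,0,0,0,1],[0,0,-3,0,0,0,1],[0,0,-3,0,0,0,1],[0,0,-2,0,0,0,1],[0,0,0,0,0,0,1]])

```text
time: 11.95
position: [442.5, -229.5, 174.1]
orientation: [1.905, 2.492, 0.001]
force: [0.6, 0.0, 0.4]
grip_width: 85.5
finger_force: 0.0
```

```bash
cat >> m2.py <<'E'
E
cat > d.py <<'E'
import sys
from fit import *
"""d.py name z x y yaw : fit a drum near x,y at height z, per camera and joint; extra arg restricts camera"""
t,z,x,y,yaw=sys.argv[1],*map(float,sys.argv[2:6]);obs=[]
for n in(sys.argv[6:] or CAL):
    r.get_image(n);c=proj(n,[[x,y,z+6]])[0]
    L=[d for d in r.silhouettes(n,t) if np.hypot(d["box"][0]-c[0],d["box"][1]-c[1])<12]
    if L: obs.append((n,L[0]["pixels"].astype(float),[drum(0,z)],[]));p,i=fit([x,y,yaw],obs[-1:]);print(n,p.round(3),i)
if len(obs)>1: p,i=fit([x,y,yaw],obs);print(t,p.round(3),i)
E
python3 d.py drum_yellow 37 440.6 -228.9 .265; python3 w.py 430.6 281.2 0
```

```text
top [ 4.41278e+02 -2.29522e+02  2.66000e-01] [0.921]
side [ 4.42395e+02 -2.26906e+02  2.64000e-01] [0.826]
drum_yellow [ 4.41426e+02 -2.29195e+02  2.88000e-01] [0.921 0.815]
t 12.15 pos [ 441.  -228.7  169.5] tooly deg 15.2 tilt [ 0.001 -0.001 -1.   ] | shift cm [4.948e+01 1.237e+01 3.000e-02] turn 15.2
```

Yellow sits in its groove. Next is blue at (430.6, 281).

Emit:
apply_moves(moves=[[0,0,0,0,0,7.6,1],[0,0,0,0,0,7.6,1],[2,-0.08,0,0,0,0,1],[3.5,-0.08,0,0,0,0,1],[3.5,-0.08,0,0,0,0,1],[3.5,-0.08,0,0,0,0,1],[3.5,-0.08,0,0,0,0,1],[3.5,-0.08,0,0,0,0,1],[3.5,-0.08,0,0,0,0,1],[3.5,-0.08,0,0,0,0,1],[3.5,-0.08,0,0,0,0,1],[3.5,-0.08,0,0,0,0,1],[3.5,-0.08,0,0,0,0,1],[3.5,0,0,0,0,0,1],[3.5,0,0,0,0,0,1],[3.5,0,0,0,0,0,1],[2.5,0,0,0,0,0,1],[1,0,0,0,0,0,1],[0,0,0,0,0,0,1],[0,0,0,0,0,0,1]])

```text
time: 14.15
position: [432.3, 280.3, 169.8]
orientation: [2.221, 2.221, -0.002]
force: [-0.1, -0.3, 0.4]
grip_width: 85.3
finger_force: 0.0
```

```bash
python3 d.py drum_blue 62 430.6 281.2 0 side;  python3 w.py 430.6 281.2 0
```

```text
side [4.31747e+02 2.81724e+02 8.00000e-03] [0.918]
t 14.25 pos [432.6 280.  170.3] tooly deg -0.06 tilt [-0. -0. -1.] | shift cm [ 0.12 -0.2  -0.  ] turn -0.06
```

Emit:
apply_moves(moves=[[0.1,-0.12,2,0,0,0,1],[0,0,3,0,0,0,1],[0,0,3,0,0,0,1],[0,0,2,0,0,0,1],[0,0,1.2,0,0,0,1],[0,0,0.8,0,0,0,1],[0,0,0.45,0,0,0,1],[0,0,0,0,0,0,1],[0,0,0,0,0,0,0.4],[0,0,0,0,0,0,0.3],[0,0,0,0,0,0,-1],[0,0,0,0,0,0,-1],[0,0,0,0,0,0,-1],[0,0,0,0,0,0,-1],[0,0,0,0,0,0,-1],[0,0,0,0,0,0,-1]])

```text
time: 15.85
position: [431.8, 282.4, 46.6]
orientation: [2.221, 2.221, 0.002]
force: [-1.2, -0.9, 7.0]
grip_width: 55.7
finger_force: 33.1
```

Emit:
apply_moves(moves=[[0,0,-0.2,0,0,0,-1],[0,0,-0.4,0,0,0,-1],[0,0,-0.4,0,0,0,-1],[0,0,-1,0,0,0,-1],[0,0,-2,0,0,0,-1],[0,0,-3,0,0,0,-1],[0,0,-3,0,0,0,-1],[0,0,-2,0,0,0,-1],[0,0,0,0,0,0,-1]])

```text
time: 16.75
position: [432.4, 282.8, 169.5]
orientation: [2.221, 2.221, 0.008]
force: [-0.0, 0.3, -0.1]
grip_width: 55.3
finger_force: 32.5
```

```bash
python3 w.py 428.5 -184.5 0.265; python3 d.py drum_worn 37 430.5 304.2 0 side
```

```text
t 16.75 pos [432.4 282.8 169.5] tooly deg 0.0 tilt [ 0.003  0.004 -1.   ] | shift cm [-46.73  -0.39  -0.13] turn -15.18
side [4.30683e+02 3.05776e+02 7.00000e-03] [0.919]
```

Emit:
apply_moves(moves=[[-1.5,-0.05,0,0,0,0,-1],[-3,-0.05,0,0,0,0,-1],[-3.5,-0.05,0,0,0,0,-1],[-3.5,-0.05,0,0,0,0,-1],[-3.5,-0.05,0,0,0,0,-1],[-3.5,-0.05,0,0,0,0,-1],[-3.5,-0.05,0,0,0,0,-1],[-3.5,0,0,0,0,0,-1],[-3.5,0,0,0,0,0,-1],[-3.5,0,0,0,0,0,-1],[-3.5,0,0,0,0,0,-1],[-3.5,0,0,0,0,0,-1],[-3.5,0,0,0,0,0,-1],[-2.5,0,0,0,0,0,-1],[-1.2,0,0,0,0,-7.6,-1],[0,0,0,0,0,-7.6,-1],[0,0,0,0,0,0,-1],[0,0,0,0,0,0,-1]])

```text
time: 18.65
position: [427.1, -184.9, 165.0]
orientation: [-1.912, -2.491, 0.001]
force: [0.4, 0.4, -1.1]
grip_width: 55.5
finger_force: 32.4
```

```bash
python3 w.py 428.9 -184.5 0.265
```

```text
t 18.65 pos [ 427.1 -184.9  165. ] tooly deg 14.97 tilt [ 0.001 -0.001 -1.   ] | shift cm [-0.    0.18 -0.  ] turn -0.22
```

Emit:
apply_moves(moves=[[0,0.1,2,0,0,0,-1],[0,0,3,0,0,0,-1],[0,0,3,0,0,0,-1],[0,0,3,0,0,0,-1],[0,0,1.5,0,0,0,-1],[0,0,0.8,0,0,0,-1],[0,0,0.4,0,0,0,-1],[0,0,0.2,0,0,0,-1],[0,0,0.2,0,0,0,-1],[0,0,0.1,0,0,0,-1],[0,0,0.1,0,0,0,-1],[0,0,0,0,0,0,-1]])

```text
time: 19.85
position: [429.0, -184.7, 23.0]
orientation: [1.908, 2.495, 0.0]
force: [-0.1, 0.2, -0.6]
grip_width: 55.4
finger_force: 32.6
```

Emit:
apply_moves(moves=[[0,0,0.1,0,0,0,-1],[0,0,0,0,0,0,-1],[0,0,0,0,0,0,-1]])

```text
time: 20.15
position: [429.1, -184.6, 22.8]
orientation: [1.908, 2.495, 0.001]
force: [-2.8, 2.7, 7.0]
grip_width: 55.5
finger_force: 33.5
```

Emit:
apply_moves(moves=[[0,0,0,0,0,0,0.4],[0,0,0,0,0,0,0.6],[0,0,0,0,0,0,1],[0,0,0,0,0,0,1],[0,0,0,0,0,0,1],[0,0,0,0,0,0,1],[0,0,-1,0,0,0,1],[0,0,-3,0,0,0,1],[0,0,-3,0,0,0,1],[0,0,-3,0,0,0,1],[0,0,-3,0,0,0,1],[0,0,-2,0,0,0,1],[0,0,0,0,0,7.6,1],[0,0,0,0,0,7.6,1],[0,0,0,0,0,0,1]])

```text
time: 21.65
position: [428.9, -184.7, 172.7]
orientation: [2.223, 2.219, 0.001]
force: [0.6, -0.5, 0.3]
grip_width: 85.1
finger_force: 0.0
```

```bash
python3 d.py drum_blue 37 428.9 -184.5 .265;  python3 w.py 431 304.5 0
```

```text
top [ 4.28082e+02 -1.84900e+02  2.57000e-01] [0.903]
side [ 4.41608e+02 -2.33300e+02  1.90000e-01] [0.757]
drum_blue [ 4.28329e+02 -1.85233e+02  2.43000e-01] [0.903 0.045]
t 21.85 pos [ 428.8 -184.6  171.9] tooly deg 0.17 tilt [ 0. -0. -1.] | shift cm [48.91  0.37  0.  ] turn 0.17
```

Emit:
apply_moves(moves=[[2,0.02,0,0,0,0,1],[3.5,0.02,0,0,0,0,1],[3.5,0.02,0,0,0,0,1],[3.5,0.02,0,0,0,0,1],[3.5,0.02,0,0,0,0,1],[3.5,0.02,0,0,0,0,1],[3.5,0.02,0,0,0,0,1],[3.5,0.02,0,0,0,0,1],[3.5,0,0,0,0,0,1],[3.5,0,0,0,0,0,1],[3.5,0,0,0,0,0,1],[3.5,0,0,0,0,0,1],[3.5,0,0,0,0,0,1],[3,0,0,0,0,0,1],[1.5,0,0,0,0,0,1],[0.4,0,0,0,0,0,1],[0,0,0,0,0,0,1],[0,0,0,0,0,0,1],[0,0,0,0,0,0,1]])

```text
time: 23.75
position: [430.6, 303.4, 172.0]
orientation: [2.222, 2.22, 0.0]
force: [0.4, -0.1, 0.8]
grip_width: 85.4
finger_force: 0.0
```

```bash
python3 w.py 431 304.5 0; python3 - <<'E'
from bench import r
import cv2,numpy as np
a=r.get_image("side")[90:330,270:410,::-1]
cv2.imwrite("pics/g4.png",cv2.resize(a,None,fx=2.5,fy=2.5,interpolation=cv2.INTER_CUBIC))
E
```

```text
t 23.75 pos [430.6 303.4 172. ] tooly deg -0.06 tilt [ 0.  0. -1.] | shift cm [0.11 0.04 0.  ] turn -0.06
```

View pics/g4.png

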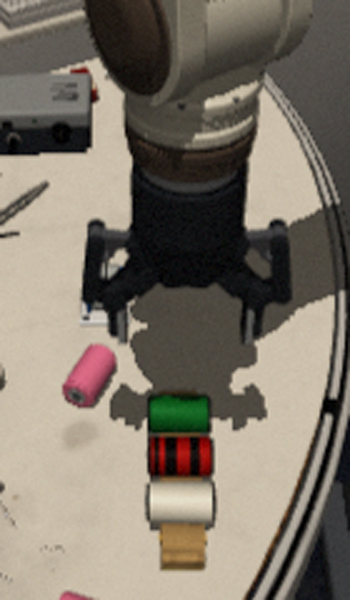

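The worn drum (180,455) lies free between green and white, with its three rings visible. I'll grasp it.

Emit:
apply_moves(moves=[[0.1,0.02,2,0,0,0,1],[0,0,3,0,0,0,1],[0,0,3,0,0,0,1],[0,0,3,0,0,0,1],[0,0,2,0,0,0,1],[0,0,1.2,0,0,0,1],[0,0,0.6,0,0,0,1],[0,0,0.4,0,0,0,1],[0,0,0,0,0,0,1],[0,0,0,0,0,0,0.4],[0,0,0,0,0,0,0.3],[0,0,0,0,0,0,-1],[0,0,0,0,0,0,-1],[0,0,0,0,0,0,-1],[0,0,0,0,0,0,-1],[0,0,0,0,0,0,-1],[0,0,0,0,0,0,-1]])

```text
time: 25.5
position: [430.9, 305.6, 20.6]
orientation: [2.221, 2.222, 0.002]
force: [-1.6, -0.7, 7.1]
grip_width: 55.8
finger_force: 31.5
```

Emit:
apply_moves(moves=[[0,0,-0.2,0,0,0,-1],[0,0,-0.4,0,0,0,-1],[0,0,-0.4,0,0,0,-1],[0,0,-1,0,0,0,-1],[0,0,-2,0,0,0,-1],[0,0,-3,0,0,0,-1],[0,0,-3,0,0,0,-1],[0,0,-2,0,0,0,-1],[0,0,0,0,0,0,-1],[0,0,0,0,0,0,-1]])

```text
time: 26.5
position: [430.7, 305.4, 139.9]
orientation: [2.221, 2.221, 0.001]
force: [-0.4, -0.4, -1.7]
grip_width: 55.7
finger_force: 32.1
```

```bash
python3 w.py 504.3 73 -0.008
```

```text
t 26.5 pos [430.7 305.4 139.9] tooly deg -0.0 tilt [ 0.     0.001 -1.   ] | shift cm [-23.24   7.36  -0.  ] turn 0.46
```

Emit:
apply_moves(moves=[[-1.2,0.6,0,0,0,0,-1],[-2.5,0.7,0,0,0,0,-1],[-2.5,0.7,0,0,0,0,-1],[-2.5,0.7,0,0,0,0,-1],[-2.5,0.7,0,0,0,0,-1],[-2.5,0.7,0,0,0,0,-1],[-2.5,0.7,0,0,0,0,-1],[-2.5,0.7,0,0,0,0,-1],[-2.5,0.7,0,0,0,0,-1],[-1.5,0.7,0,0,0,0,-1],[-0.5,0.46,0,0,0,0.5,-1],[0,0,0,0,0,0,-1],[0,0,0,0,0,0,-1],[0,0,0,0,0,0,-1]])

```text
time: 27.9
position: [503.9, 74.0, 139.5]
orientation: [-2.23, -2.213, 0.001]
force: [-0.3, 0.2, -0.2]
grip_width: 55.5
finger_force: 32.1
```

```bash
python3 w.py 504.3 73 -0.008
```

```text
t 27.9 pos [503.9  74.  139.5] tooly deg -0.44 tilt [ 0. -0. -1.] | shift cm [-0.1   0.04 -0.  ] turn 0.02
```

Emit:
apply_moves(moves=[[-0.08,0.03,2,0,0,0,-1],[0,0,3,0,0,0,-1],[0,0,3,0,0,0,-1],[0,0,1.5,0,0,0,-1],[0,0,1,0,0,0,-1],[0,0,0.6,0,0,0,-1],[0,0,0.3,0,0,0,-1],[0,0,0.1,0,0,0,-1],[0,0,0,0,0,0,-1],[0,0,0,0,0,0,-1]])

```text
time: 28.9
position: [504.9, 72.6, 25.5]
orientation: [2.231, 2.211, 0.001]
force: [0.0, 0.4, -0.2]
grip_width: 55.7
finger_force: 32.2
```

```bash
python3 w.py 504.3 73 -0.008; python3 - <<'E'
from bench import r
import cv2,numpy as np
a=r.get_image("side")[165:245,260:360,::-1];b=r.get_image("top")[160:225,290:390,::-1]
f=lambda i:cv2.resize(i,(400,i.shape[0]*4),interpolation=cv2.INTER_CUBIC)
a,b=f(a),f(b);b=cv2.copyMakeBorder(b,0,a.shape[0]-b.shape[0],0,0,0)
cv2.imwrite("pics/g5.png",np.hstack([a,b]))
E
```

```text
t 28.9 pos [504.9  72.6  25.5] tooly deg -0.5 tilt [ 0.     0.001 -1.   ] | shift cm [ 0.04 -0.06 -0.  ] turn -0.04
```

View pics/g5.png

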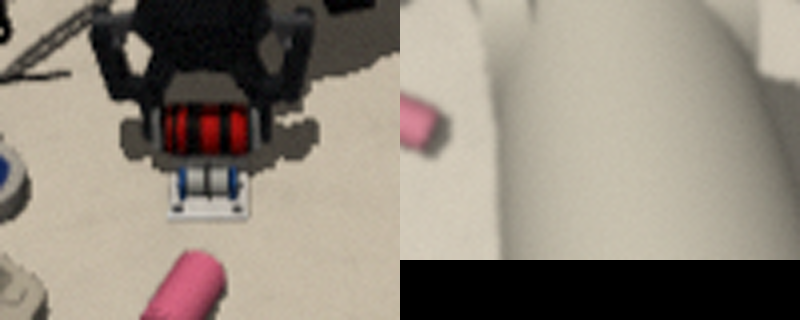

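The worn drum (206,130) is centred over the base (209,195), and the remaining offset matches perspective. I'll lower it.

Emit:
apply_moves(moves=[[0,0,0.1,0,0,0,-1],[0,0,0.1,0,0,0,-1],[0,0,0.1,0,0,0,-1],[0,0,0.1,0,0,0,-1],[0,0,0,0,0,0,-1],[0,0,0,0,0,0,-1]])

```text
time: 29.6
position: [504.6, 73.7, 21.5]
orientation: [-2.229, -2.212, -0.003]
force: [-2.4, 7.9, 5.6]
grip_width: 55.5
finger_force: 33.1
```

Emit:
apply_moves(moves=[[0,0,0.1,0,0,0,-1],[0,0,0,0,0,0,-1],[0,0,0,0,0,0,-1]])

```text
time: 29.9
position: [504.6, 74.2, 20.9]
orientation: [-2.228, -2.212, -0.005]
force: [-4.3, 10.1, 8.2]
grip_width: 55.2
finger_force: 33.5
```

It's touching the -y roller (Fy = +10 N), so I'll shift +y a little.

Emit:
apply_moves(moves=[[0,0,-0.1,0,0,0,-1],[0.1,0,0,0,0,0,-1],[0.1,0,0,0,0,0,-1],[0,0,0.1,0,0,0,-1],[0,0,0,0,0,0,-1],[0,0,0,0,0,0,-1]])

```text
time: 30.5
position: [504.6, 74.8, 20.4]
orientation: [-2.231, -2.212, -0.001]
force: [-2.9, 2.7, 8.0]
grip_width: 55.4
finger_force: 33.3
```

Emit:
apply_moves(moves=[[0.05,0,0,0,0,0,-1],[0,0,0,0,0,0,0.36],[0,0,0,0,0,0,0.4],[0,0,0,0,0,0,0.5],[0,0,0,0,0,0,0.7],[0,0,0,0,0,0,1],[0,0,0,0,0,0,1],[0,0,0,0,0,0,1],[0,0,-0.5,0,0,0,1],[0,0,-1,0,0,0,1],[0,0,-3,0,0,0,1],[0,0,-3,0,0,0,1],[0,0,-3,0,0,0,1],[0,0,-3,0,0,0,1],[0,0,-1,0,0,0,1],[0,0,0,0,0,0,1],[0,0,0,0,0,0,1]])

```text
time: 32.2
position: [504.3, 75.0, 163.9]
orientation: [-2.231, -2.211, 0.001]
force: [0.2, 0.3, -1.1]
grip_width: 85.5
finger_force: 0.0
```

```bash
python3 d.py drum_worn 37 504.5 74.5 0 side; python3 d.py drum_new 37 417.2 -140.1 .265;  python3 w.py 417.2 -140.1 0.265
```

```text
side [5.04807e+02 7.49610e+01 2.90000e-02] [0.945]
top [ 4.19555e+02 -1.41475e+02  2.71000e-01] [0.903]
side [ 4.19348e+02 -1.38456e+02  2.15000e-01] [0.857]
drum_new [ 4.19610e+02 -1.40859e+02  2.44000e-01] [0.897 0.835]
t 32.5 pos [504.2  75.  163.9] tooly deg -0.5 tilt [-0.    -0.001 -1.   ] | shift cm [-2.158e+01 -8.510e+00  2.000e-02] turn -15.68
```

Emit:
apply_moves(moves=[[-1.2,-0.84,0,0,0,0,1],[-2.5,-0.84,0,0,0,0,1],[-2.5,-0.84,0,0,0,0,1],[-2.5,-0.84,0,0,0,0,1],[-2.5,-0.84,0,0,0,0,1],[-2.5,-0.84,0,0,0,0,1],[-2.5,-0.84,0,0,0,0,1],[-2.5,-0.84,0,0,0,0,1],[-1.8,-0.84,0,0,0,0,1],[-1,-0.84,0,0,0,0,1],[0,0,0,0,0,-7.85,1],[0,0,0,0,0,-7.85,1],[0,0,0,0,0,0,1],[0,0,0,0,0,0,1],[0,0,0,0,0,0,1]])

```text
time: 34.0
position: [418.5, -139.1, 164.8]
orientation: [-1.912, -2.493, 0.0]
force: [-0.2, -0.3, -0.5]
grip_width: 85.4
finger_force: 0.0
```

```bash
python3 w.py 418.5 -140.1 0.265;python3 d.py drum_worn 37 504.5 74.5 0; python3 - <<'E'
from bench import r
import cv2,numpy as np
a=r.get_image("side")[100:245,260:400,::-1];b=r.get_image("top")[160:260,290:430,::-1]
f=lambda i:cv2.resize(i,(400,int(i.shape[0]*400/140)),interpolation=cv2.INTER_CUBIC)
a,b=f(a),f(b);b=cv2.copyMakeBorder(b,0,a.shape[0]-b.shape[0],0,0,0)
cv2.imwrite("pics/g6.png",np.hstack([a,b]))
E
```

```text
t 34.0 pos [ 418.5 -139.1  164.8] tooly deg 15.04 tilt [ 0. -0. -1.] | shift cm [-0.1  -0.03  0.  ] turn -0.14
top [ 5.02664e+02  7.23160e+01 -2.30000e-02] [0.92]
side [ 5.05432e+02  7.60960e+01 -6.80000e-02] [0.899]
drum_worn [ 5.04184e+02  7.28690e+01 -1.60000e-02] [0.909 0.843]
```

View pics/g6.png

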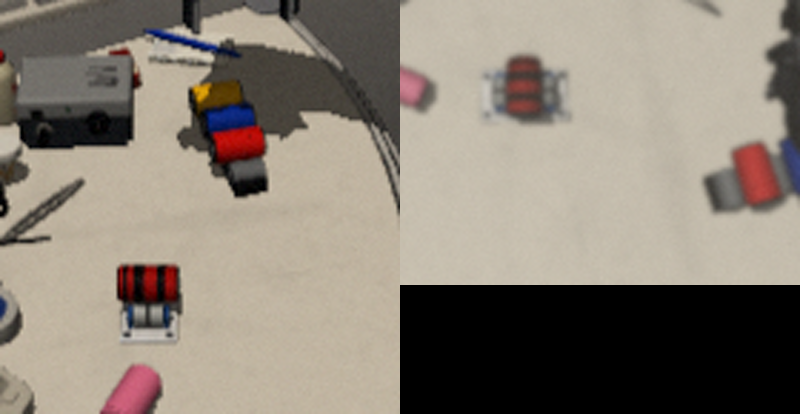

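The worn drum sits on the rollers (148,283 in side, 523,88 in top), with yellow, blue and new side by side on the rest. I'll grasp the new drum.

Emit:
apply_moves(moves=[[-0.05,0,2,0,0,0,1],[0,0,3,0,0,0,1],[0,0,3,0,0,0,1],[0,0,3,0,0,0,1],[0,0,1.5,0,0,0,1],[0,0,1,0,0,0,1],[0,0,0.6,0,0,0,1],[0,0,0.35,0,0,0,1],[0,0,0,0,0,0,1],[0,0,0,0,0,0,0.4],[0,0,0,0,0,0,0.3],[0,0,0,0,0,0,-1],[0,0,0,0,0,0,-1],[0,0,0,0,0,0,-1],[0,0,0,0,0,0,-1],[0,0,0,0,0,0,-1],[0,0,0,0,0,0,-1]])

```text
time: 36.0
position: [419.2, -139.8, 21.0]
orientation: [1.907, 2.495, 0.001]
force: [-0.8, 0.6, 5.8]
grip_width: 56.0
finger_force: 31.6
```

Emit:
apply_moves(moves=[[0,0,-0.2,0,0,0,-1],[0,0,-0.4,0,0,0,-1],[0,0,-0.4,0,0,0,-1],[0,0,-1,0,0,0,-1],[0,0,-2,0,0,0,-1],[0,0,-3,0,0,0,-1],[0,0,-3,0,0,0,-1],[0,0,-3,0,0,0,-1],[0,0,-2,0,0,0,-1],[0,0,0,0,0,7.6,-1],[0,0,0,0,0,7.6,-1],[0,0,0,0,0,0,-1],[0,0,0,0,0,0,-1]])

```text
time: 37.3
position: [418.8, -139.7, 170.6]
orientation: [2.217, 2.226, 0.0]
force: [0.7, 0.1, -0.7]
grip_width: 55.1
finger_force: 32.0
```

```bash
python3 w.py 431 305 0
```

```text
t 37.3 pos [ 418.8 -139.7  170.6] tooly deg 0.22 tilt [-0.  0. -1.] | shift cm [44.46  1.4  -0.  ] turn 0.22
```

Emit:
apply_moves(moves=[[1.5,0.1,0,0,0,0.2,-1],[3.5,0.1,0,0,0,0,-1],[3.5,0.1,0,0,0,0,-1],[3.5,0.1,0,0,0,0,-1],[3.5,0.1,0,0,0,0,-1],[3.5,0.1,0,0,0,0,-1],[3.5,0.1,0,0,0,0,-1],[3.5,0.1,0,0,0,0,-1],[3.5,0.1,0,0,0,0,-1],[3.5,0.1,0,0,0,0,-1],[3.5,0.1,0,0,0,0,-1],[3.5,0.1,0,0,0,0,-1],[2.5,0,0,0,0,0,-1],[1.4,0,0,0,0,0,-1],[0.5,0,0,0,0,0,-1],[0,0,0,0,0,0,-1],[0,0,0,0,0,0,-1],[0,0,0,0,0,0,-1]])

```text
time: 39.1
position: [432.4, 303.3, 170.5]
orientation: [2.226, 2.217, 0.0]
force: [-0.4, 0.1, -0.7]
grip_width: 55.6
finger_force: 32.0
```

```bash
python3 w.py 431 305 0; python3 d.py drum_white 37 431 351 0 side; python3 d.py drum_green 37 431 259 0 side
```

```text
t 39.1 pos [432.4 303.3 170.5] tooly deg -0.24 tilt [-0.  0. -1.] | shift cm [ 0.17 -0.14 -0.  ] turn -0.24
side [ 4.32371e+02  3.51244e+02 -4.00000e-03] [0.938]
side [4.3105e+02 2.5965e+02 6.0000e-03] [0.949]
```

Emit:
apply_moves(moves=[[0.15,-0.12,2,0,0,-0.2,-1],[0,0,3,0,0,0,-1],[0,0,3,0,0,0,-1],[0,0,3,0,0,0,-1],[0,0,1.5,0,0,0,-1],[0,0,0.8,0,0,0,-1],[0,0,0.6,0,0,0,-1],[0,0,0.4,0,0,0,-1],[0,0,0.2,0,0,0,-1],[0,0,0.1,0,0,0,-1],[0,0,0,0,0,0,-1],[0,0,0,0,0,0,-1]])

```text
time: 40.5
position: [431.3, 305.9, 24.7]
orientation: [2.221, 2.221, 0.001]
force: [-0.2, 0.5, -0.2]
grip_width: 55.2
finger_force: 32.0
```

Emit:
apply_moves(moves=[[0,0,0.1,0,0,0,-1],[0,0,0.1,0,0,0,-1],[0,0,0,0,0,0,-1],[0,0,0,0,0,0,-1]])

```text
time: 40.9
position: [431.3, 305.7, 22.8]
orientation: [2.221, 2.221, 0.001]
force: [-0.7, -2.7, 5.5]
grip_width: 55.1
finger_force: 32.6
```

Emit:
apply_moves(moves=[[-0.08,0,0,0,0,0,-1],[0,0,0.1,0,0,0,-1],[0,0,0,0,0,0,-1],[0,0,0,0,0,0,-1]])

```text
time: 41.3
position: [431.2, 304.7, 21.8]
orientation: [2.221, 2.221, 0.0]
force: [-2.1, -3.7, 7.7]
grip_width: 55.4
finger_force: 33.0
```

Emit:
apply_moves(moves=[[-0.05,0,0,0,0,0,-1],[0,0,0,0,0,0,0.36],[0,0,0,0,0,0,0.4],[0,0,0,0,0,0,0.6],[0,0,0,0,0,0,1],[0,0,0,0,0,0,1],[0,0,0,0,0,0,1],[0,0,0,0,0,0,1],[0,0,-0.5,0,0,0,1],[0,0,-1,0,0,0,1],[0,0,-3,0,0,0,1],[0,0,-3,0,0,0,1],[0,0,-3,0,0,0,1],[0,0,-3,0,0,0,1],[0,0,-1.5,0,0,0,1],[0,0,0,0,0,0,1],[0,0,0,0,0,0,1]])

```text
time: 43.0
position: [431.0, 304.4, 170.5]
orientation: [-2.221, -2.221, 0.001]
force: [0.5, -0.0, -0.7]
grip_width: 85.3
finger_force: 0.0
```

```bash
python3 d.py drum_new 37 431 304.5 0 side;python3 d.py drum_white 37 431 351 0 side; python3 d.py drum_green 37 431 259 0 side; python3 w.py 441.2 -228.9 0.265
```

```text
side [4.30932e+02 3.05308e+02 1.20000e-02] [0.966]
side [4.31448e+02 3.51403e+02 3.00000e-03] [0.917]
side [4.30940e+02 2.59338e+02 1.30000e-02] [0.916]
t 43.3 pos [430.8 304.2 170.3] tooly deg 0.0 tilt [-0.001 -0.001 -1.   ] | shift cm [-5.331e+01  1.040e+00  5.000e-02] turn -15.18
```

Emit:
apply_moves(moves=[[-1.5,0.08,0,0,0,0,1],[-3.5,0.08,0,0,0,0,1],[-3.5,0.08,0,0,0,0,1],[-3.5,0.08,0,0,0,0,1],[-3.5,0.08,0,0,0,0,1],[-3.5,0.08,0,0,0,0,1],[-3.5,0.08,0,0,0,0,1],[-3.5,0.08,0,0,0,0,1],[-3.5,0.08,0,0,0,0,1],[-3.5,0.08,0,0,0,0,1],[-3.5,0.08,0,0,0,0,1],[-3.5,0.08,0,0,0,0,1],[-3.5,0.08,0,0,0,0,1],[-3.5,0,0,0,0,0,1],[-3.5,0,0,0,0,0,1],[-2,0,0,0,0,0,1],[-0.8,0,0,0,0,-7.6,1],[0,0,0,0,0,-7.6,1],[0,0,0,0,0,0,1],[0,0,0,0,0,0,1]])

```text
time: 45.3
position: [441.1, -228.7, 171.2]
orientation: [-1.913, -2.492, 0.0]
force: [0.1, 0.0, -0.2]
grip_width: 85.1
finger_force: 0.0
```

```bash
python3 w.py 441.2 -228.9 0.265
```

```text
t 45.3 pos [ 441.1 -228.7  171.2] tooly deg 14.97 tilt [ 0. -0. -1.] | shift cm [-0.02  0.01 -0.  ] turn -0.21
```

Emit:
apply_moves(moves=[[0,0,2,0,0,0,1],[0,0,3,0,0,0,1],[0,0,3,0,0,0,1],[0,0,3,0,0,0,1],[0,0,2,0,0,0,1],[0,0,1,0,0,0,1],[0,0,0.6,0,0,0,1],[0,0,0.4,0,0,0,1],[0,0,0,0,0,0,1],[0,0,0,0,0,0,0.4],[0,0,0,0,0,0,0.3],[0,0,0,0,0,0,-1],[0,0,0,0,0,0,-1],[0,0,0,0,0,0,-1],[0,0,0,0,0,0,-1],[0,0,0,0,0,0,-1],[0,0,0,0,0,0,-1]])

```text
time: 47.0
position: [441.9, -228.7, 22.1]
orientation: [1.907, 2.495, 0.0]
force: [-0.1, 0.7, 5.4]
grip_width: 55.5
finger_force: 31.6
```

Emit:
apply_moves(moves=[[0,0,-0.2,0,0,0,-1],[0,0,-0.4,0,0,0,-1],[0,0,-0.4,0,0,0,-1],[0,0,-1,0,0,0,-1],[0,0,-2,0,0,0,-1],[0,0,-3,0,0,0,-1],[0,0,-3,0,0,0,-1],[0,0,-3,0,0,0,-1],[0,0,-2,0,0,0,-1],[0,0,0,0,0,7.6,-1],[0,0,0,0,0,7.6,-1],[0,0,0,0,0,0,-1],[0,0,0,0,0,0,-1]])

```text
time: 48.3
position: [441.5, -228.5, 171.6]
orientation: [2.217, 2.226, 0.0]
force: [0.3, -0.4, -1.1]
grip_width: 55.3
finger_force: 32.0
```

```bash
python3 w.py 431 327.3 0
```

```text
t 48.3 pos [ 441.5 -228.5  171.6] tooly deg 0.22 tilt [-0.  0. -1.] | shift cm [55.59 -0.83 -0.  ] turn 0.22
```

Emit:
apply_moves(moves=[[1.5,-0.07,0,0,0,0.2,-1],[3.5,-0.07,0,0,0,0,-1],[3.5,-0.07,0,0,0,0,-1],[3.5,-0.07,0,0,0,0,-1],[3.5,-0.07,0,0,0,0,-1],[3.5,-0.07,0,0,0,0,-1],[3.5,-0.07,0,0,0,0,-1],[3.5,-0.07,0,0,0,0,-1],[3.5,-0.07,0,0,0,0,-1],[3.5,-0.07,0,0,0,0,-1],[3.5,-0.07,0,0,0,0,-1],[3.5,-0.07,0,0,0,0,-1],[3.5,-0.07,0,0,0,0,-1],[3.5,-0.07,0,0,0,0,-1],[3.5,0,0,0,0,0,-1],[3,0,0,0,0,0,-1],[1.5,0,0,0,0,0,-1],[0.6,0,0,0,0,0,-1],[0,0,0,0,0,0,-1],[0,0,0,0,0,0,-1]])

```text
time: 50.3
position: [433.7, 326.5, 171.4]
orientation: [2.225, 2.217, -0.001]
force: [1.1, -1.1, -1.1]
grip_width: 55.6
finger_force: 32.0
```

```bash
python3 w.py 431 327.3 0
```

```text
t 50.3 pos [433.7 326.5 171.4] tooly deg -0.2 tilt [-0. -0. -1.] | shift cm [ 0.08 -0.27 -0.  ] turn -0.2
```

Emit:
apply_moves(moves=[[0.03,-0.22,2,0,0,-0.2,-1],[0,0,3,0,0,0,-1],[0,0,3,0,0,0,-1],[0,0,1.5,0,0,0,-1],[0,0,1,0,0,0,-1],[0,0,0.8,0,0,0,-1],[0,0,0.5,0,0,0,-1],[0,0,0.2,0,0,0,-1],[0,0,0,0,0,0,-1],[0,0,0,0,0,0,-1],[0,0,0,0,0,0,-1]])

```text
time: 51.4
position: [431.6, 328.0, 51.8]
orientation: [2.221, 2.221, 0.001]
force: [-0.5, 0.4, -1.5]
grip_width: 55.7
finger_force: 32.1
```

```bash
python3 w.py 431 327.3 0; python3 - <<'E'
from bench import r
import cv2,numpy as np
a=r.get_image("side")[220:330,280:400,::-1]
cv2.imwrite("pics/g7.png",cv2.resize(a,None,fx=4,fy=4,interpolation=cv2.INTER_CUBIC))
E
```

```text
t 51.4 pos [431.6 328.   51.8] tooly deg 0.01 tilt [ 0.     0.001 -1.   ] | shift cm [-0.07 -0.06 -0.  ] turn 0.01
```

View pics/g7.png

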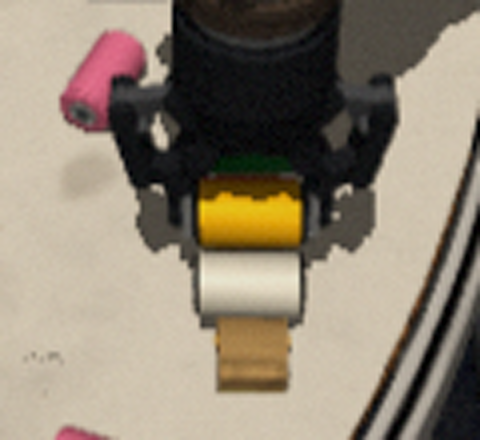

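Yellow (250,212) is over its hollow and aligned with white (250,283). I'll lower it.

Emit:
apply_moves(moves=[[-0.07,0,0.1,0,0,0,-1],[0,0,0.1,0,0,0,-1],[0,0,0.1,0,0,0,-1],[0,0,0,0,0,0,-1],[0,0,0,0,0,0,-1]])

```text
time: 51.95
position: [431.3, 327.1, 48.2]
orientation: [2.221, 2.222, -0.0]
force: [0.6, 0.4, -0.5]
grip_width: 55.5
finger_force: 32.1
```

Emit:
apply_moves(moves=[[0,0,0.1,0,0,0,-1],[0,0,0,0,0,0,-1],[0,0,0,0,0,0,-1]])

```text
time: 52.25
position: [431.4, 327.1, 47.3]
orientation: [-2.221, -2.221, -0.0]
force: [0.0, 0.6, -0.6]
grip_width: 55.3
finger_force: 32.1
```

Emit:
apply_moves(moves=[[0,0,0.1,0,0,0,-1],[0,0,0,0,0,0,-1],[0,0,0,0,0,0,-1]])

```text
time: 52.55
position: [431.5, 327.3, 47.1]
orientation: [2.221, 2.221, 0.001]
force: [-1.6, -0.5, 5.6]
grip_width: 55.8
finger_force: 32.8
```

Contact at the expected height with no side force, so I'll release.

Emit:
apply_moves(moves=[[0,0,0,0,0,0,0.36],[0,0,0,0,0,0,0.4],[0,0,0,0,0,0,0.5],[0,0,0,0,0,0,0.7],[0,0,0,0,0,0,1],[0,0,0,0,0,0,1],[0,0,0,0,0,0,1],[0,0,0,0,0,0,1],[0,0,-0.5,0,0,0,1],[0,0,-1,0,0,0,1],[0,0,-3,0,0,0,1],[0,0,-3,0,0,0,1],[0,0,-3,0,0,0,1],[0,0,-2,0,0,0,1],[0,0,0,0,0,0,1],[0,0,0,0,0,0,1]])

```text
time: 54.15
position: [431.6, 327.3, 171.9]
orientation: [2.221, 2.221, 0.002]
force: [-0.3, -0.3, 0.7]
grip_width: 85.8
finger_force: 0.0
```

```bash
python3 d.py drum_yellow 62 431 327.3 0 side; python3 d.py drum_white 37 431 351 0 side;python3 d.py drum_green 37 431 259 0 side; python3 w.py 428.9 -184.7 0.265
```

```text
side [4.32449e+02 3.29804e+02 3.20000e-02] [0.949]
side [4.32332e+02 3.51809e+02 1.60000e-02] [0.906]
side [4.31205e+02 2.60220e+02 1.40000e-02] [0.924]
t 54.45 pos [431.1 326.9 170.5] tooly deg 0.0 tilt [-0.001 -0.001 -1.   ] | shift cm [-5.116e+01 -2.200e-01  4.000e-02] turn -15.18
```

Yellow is stable. Now blue. dx is -51.1.

Emit:
apply_moves(moves=[[-1.5,-0.02,0,0,0,0,1],[-3.5,-0.02,0,0,0,0,1],[-3.5,-0.02,0,0,0,0,1],[-3.5,-0.02,0,0,0,0,1],[-3.5,-0.02,0,0,0,0,1],[-3.5,-0.02,0,0,0,0,1],[-3.5,-0.02,0,0,0,0,1],[-3.5,-0.02,0,0,0,0,1],[-3.5,-0.02,0,0,0,0,1],[-3.5,-0.02,0,0,0,0,1],[-3.5,0,0,0,0,0,1],[-3.5,0,0,0,0,0,1],[-3.5,0,0,0,0,0,1],[-3.5,0,0,0,0,0,1],[-2.8,0,0,0,0,0,1],[-1.3,0,0,0,0,-7.6,1],[0,0,0,0,0,-7.6,1],[0,0,0,0,0,0,1],[0,0,0,0,0,0,1]])

```text
time: 56.35
position: [428.9, -184.0, 171.2]
orientation: [-1.913, -2.492, 0.0]
force: [0.6, 0.4, -0.1]
grip_width: 85.6
finger_force: 0.0
```

```bash
python3 w.py 428.9 -184.7 0.265
```

```text
t 56.35 pos [ 428.9 -184.   171.2] tooly deg 14.97 tilt [ 0. -0. -1.] | shift cm [-0.07 -0.02 -0.  ] turn -0.22
```

Emit:
apply_moves(moves=[[-0.05,0,2,0,0,0,1],[0,0,3,0,0,0,1],[0,0,3,0,0,0,1],[0,0,3,0,0,0,1],[0,0,2,0,0,0,1],[0,0,1,0,0,0,1],[0,0,0.6,0,0,0,1],[0,0,0.4,0,0,0,1],[0,0,0,0,0,0,1],[0,0,0,0,0,0,0.4],[0,0,0,0,0,0,0.3],[0,0,0,0,0,0,-1],[0,0,0,0,0,0,-1],[0,0,0,0,0,0,-1],[0,0,0,0,0,0,-1],[0,0,0,0,0,0,-1],[0,0,0,0,0,0,-1]])

```text
time: 58.05
position: [430.0, -184.6, 22.1]
orientation: [1.907, 2.495, 0.001]
force: [-1.2, 0.1, 5.9]
grip_width: 55.5
finger_force: 31.6
```

Emit:
apply_moves(moves=[[0,0,-0.2,0,0,0,-1],[0,0,-0.4,0,0,0,-1],[0,0,-0.4,0,0,0,-1],[0,0,-1,0,0,0,-1],[0,0,-2,0,0,0,-1],[0,0,-3,0,0,0,-1],[0,0,-3,0,0,0,-1],[0,0,-3,0,0,0,-1],[0,0,-2,0,0,0,-1],[0,0,0,0,0,7.6,-1],[0,0,0,0,0,7.4,-1],[0,0,0,0,0,0,-1],[0,0,0,0,0,0,-1]])

```text
time: 59.35
position: [429.5, -184.4, 171.6]
orientation: [2.213, 2.229, 0.0]
force: [-0.2, 0.6, -1.2]
grip_width: 55.7
finger_force: 32.1
```

```bash
python3 w.py 431 281.4 0
```

```text
t 59.35 pos [ 429.5 -184.4  171.6] tooly deg 0.42 tilt [-0.  0. -1.] | shift cm [46.57  0.49 -0.  ] turn 0.42
```

Emit:
apply_moves(moves=[[1.5,0.02,0,0,0,0.2,-1],[3.5,0.02,0,0,0,0,-1],[3.5,0.02,0,0,0,0,-1],[3.5,0.02,0,0,0,0,-1],[3.5,0.02,0,0,0,0,-1],[3.5,0.02,0,0,0,0,-1],[3.5,0.02,0,0,0,0,-1],[3.5,0.02,0,0,0,0,-1],[3.5,0.02,0,0,0,0,-1],[3.5,0.02,0,0,0,0,-1],[3.5,0,0,0,0,0,-1],[3.5,0,0,0,0,0,-1],[3.5,0,0,0,0,0,-1],[2,0,0,0,0,0,-1],[1,0,0,0,0,0,-1],[0,0,0,0,0,0,-1],[0,0,0,0,0,0,-1],[0,0,0,0,0,0,-1]])

```text
time: 61.15
position: [431.6, 279.6, 171.5]
orientation: [2.222, 2.221, -0.0]
force: [0.1, 0.0, -1.6]
grip_width: 55.9
finger_force: 32.1
```

```bash
python3 w.py 431 281.4 0
```

```text
t 61.15 pos [431.6 279.6 171.5] tooly deg -0.03 tilt [-0.  0. -1.] | shift cm [ 0.18 -0.06 -0.  ] turn -0.03
```

Emit:
apply_moves(moves=[[0.05,-0.03,2,0,0,0,-1],[0,0,3,0,0,0,-1],[0,0,3,0,0,0,-1],[0,0,1.5,0,0,0,-1],[0,0,1,0,0,0,-1],[0,0,0.8,0,0,0,-1],[0,0,0.5,0,0,0,-1],[0,0,0.2,0,0,0,-1],[0,0,0,0,0,0,-1],[0,0,0,0,0,0,-1],[0,0,0,0,0,0,-1]])

```text
time: 62.25
position: [431.4, 281.3, 51.8]
orientation: [2.221, 2.221, 0.001]
force: [-1.1, -0.8, -1.3]
grip_width: 55.5
finger_force: 32.1
```

```bash
python3 w.py 431 281.4 0
```

```text
t 62.25 pos [431.4 281.3  51.8] tooly deg 0.01 tilt [ 0.     0.001 -1.   ] | shift cm [ 0.01 -0.04 -0.  ] turn 0.01
```

Emit:
apply_moves(moves=[[0,0,0.1,0,0,0,-1],[0,0,0.1,0,0,0,-1],[0,0,0.1,0,0,0,-1],[0,0,0.1,0,0,0,-1],[0,0,0,0,0,0,-1],[0,0,0,0,0,0,-1]])

```text
time: 62.85
position: [431.1, 281.1, 47.2]
orientation: [2.221, 2.221, -0.0]
force: [0.3, 0.2, -1.1]
grip_width: 55.8
finger_force: 32.2
```

Emit:
apply_moves(moves=[[0,0,0.08,0,0,0,-1],[0,0,0,0,0,0,-1],[0,0,0,0,0,0,-1]])

```text
time: 63.15
position: [431.2, 281.1, 47.1]
orientation: [2.221, 2.221, 0.001]
force: [-2.1, -2.0, 4.7]
grip_width: 55.5
finger_force: 32.9
```

Emit:
apply_moves(moves=[[0,0,0,0,0,0,0.36],[0,0,0,0,0,0,0.4],[0,0,0,0,0,0,0.5],[0,0,0,0,0,0,0.7],[0,0,0,0,0,0,1],[0,0,0,0,0,0,1],[0,0,0,0,0,0,1],[0,0,0,0,0,0,1],[0,0,-0.5,0,0,0,1],[0,0,-1,0,0,0,1],[0,0,-3,0,0,0,1],[0,0,-3,0,0,0,1],[0,0,-3,0,0,0,1],[0,0,-2,0,0,0,1],[0,-2,0,0,0,0,1],[-2,-4,0,0,0,0,1],[-2,-4,0,0,0,0,1],[-2,-2,0,0,0,0,1],[0,0,0,0,0,0,1]])

```text
time: 65.05
position: [309.4, 219.8, 173.1]
orientation: [2.221, 2.221, 0.003]
force: [0.5, 1.6, 0.2]
grip_width: 85.4
finger_force: 0.0
```

```bash
for a in "drum_blue 62 431 281.3" "drum_yellow 62 431 327.3" "drum_white 37 431 350.5" "drum_green 37 431 258.5" "drum_worn 37 504.5 74"; do echo $a; python3 d.py $a 0; done; python3 - <<'E'
from bench import r
import cv2,numpy as np
a=r.get_image("side")[110:350,250:410,::-1];b=r.get_image("top")[160:260,190:350,::-1]
f=lambda i:cv2.resize(i,(400,int(i.shape[0]*2.5)),interpolation=cv2.INTER_CUBIC)
a,b=f(a),f(b);b=cv2.copyMakeBorder(b,0,a.shape[0]-b.shape[0],0,0,0)
cv2.imwrite("pics/g8.png",np.hstack([a,b]))
E
```

```text
drum_blue 62 431 281.3
side [ 4.30764e+02  2.81478e+02 -1.30000e-02] [0.886]
drum_yellow 62 431 327.3
side [ 4.30337e+02  3.29561e+02 -1.00000e-03] [0.904]
drum_white 37 431 350.5
side [4.32851e+02 3.51600e+02 1.80000e-02] [0.922]
drum_green 37 431 258.5
top [4.34993e+02 2.52477e+02 5.30000e-02] [0.575]
drum_worn 37 504.5 74
top [ 5.04695e+02  7.25550e+01 -1.10000e-02] [0.916]
side [ 5.05629e+02  7.49990e+01 -3.90000e-02] [0.916]
drum_worn [ 5.05413e+02  7.28190e+01 -1.80000e-02] [0.915 0.889]
```

View pics/g8.png

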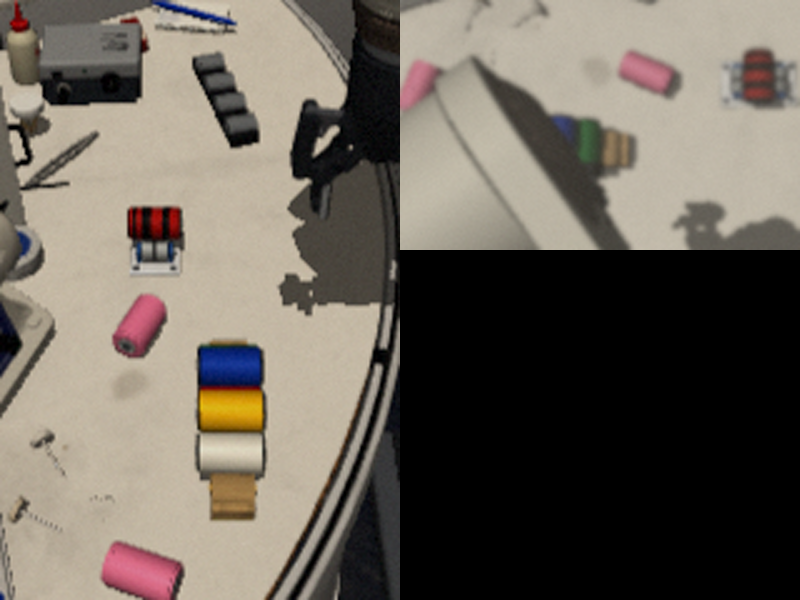

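The final picture shows blue (230,367), yellow (230,410) and white (230,455) on the cradle with green behind. The worn drum is on the rollers (155,222), the side rest is empty, and the arm is clear. I'll hand in.

```bash
python3 -c "
from bench import r
print(r.job_done())"
```

```text
the job is handed in; nothing more can be done
None
```

Job handed in at about 66 s: the worn drum lies on the rollers, within about 1 mm of centre by the cameras, the new drum is in its place in the cradle, yellow and blue are back on their original sides, and white and green stayed in their grooves; the verdict was not shown.

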